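Reset the tripped bench power console

TASK

The jeweller's bench power console has tripped. With a fingertip push the blue metal shutter on its deck fully open by its black tab, reach down into the well and press the sunken green reset key all the way down, keep it down for about two seconds, then push the shutter fully shut again over the well. Only touch, never grip, lift or shove the console, leave its red stop button alone, and do not disturb the other things on the bench.

Things in the scene. Friction and masses are not known exactly. Their poses are not given: they have to be found in the camera images.
- console: loose, heavy (2.3 to 3.4 kg) power console on rubber feet: a grey and white box 170 (its x) by 270 (its y) by 60 mm high, sockets and lamps on its -x face. Origin at the centre of its underside; z up; its flat white top (the deck) is at z = 60 mm. On the deck, two steel guide rails 7 mm high, 205 mm long along y, centred at x = -36.5 and +36.5 mm, with the shutter between them.
- well_mouth (a point): centre of the mouth of the round well in the deck, 50 mm in diameter and 30 mm deep, vertical; the point is at deck height, at (0, -60, 60) mm in the console's frame. Axes parallel to the console's. Closed fingers of a gripper fit in.
- key_top (a point): centre of the top face of the green reset key, a disc 32 mm in diameter in the middle of the well; unpressed it lies 18 mm below the deck. It moves straight down.
- reset_key (a joint): how far the green key is pressed, m: 0 released, 0.005 fully down; a spring returns it (1.5 N to start, 5 N when fully down).
- shutter (a joint): how far the shutter is open, m: 0 shut (covers the well, centred on it), 0.070 fully open (well wholly uncovered, hard stop). It slides along the console's +y to open, with about 1.5 N of friction, and stays where it is left. It may start up to 12 mm open.
- tab_top (a point): centre of the top of the shutter's upright black tab, 8 mm thick along the slide (console y), 44 mm wide along console x, rising 20 mm above the shutter plate, that is from 65 to 85 mm above the bench. The blue plate, 64 by 74 mm, 4 mm thick, has its top 5 mm above the deck and reaches 57 mm to -y and 17 mm to +y from this point.
- stop_button (a joint): how far the red stop button is pressed, m: 0 released, 0.004 fully down. It must stay unpressed.
- stop_top (a point): centre of the top of the red stop button, 24 mm in diameter on a yellow collar, 14 mm above the deck at (58, 105) mm in the console's frame. Leave alone.
- ring_tin: small brass tin, 30 mm in diameter, 18 mm high, standing loose on the deck at (62, -5) mm in the console's frame, give or take 3 mm; a bystander. Origin at the centre of its underside.
- copper_bowl: copper bowl, 70 mm rim diameter, 30 mm high, on a grey soldering board 12 mm thick; a bystander. Origin at the centre of its underside.
- firebrick: sand-coloured firebrick, 64 by 180 by 115 mm high; a bystander. Origin at the centre of its underside.
- jar_green: blue jar with a green lid, 80 mm in diameter, 130 mm high; a bystander. Origin at the centre of its underside.
- clamp_wood: turned wooden ring clamp standing upright, 42 mm in diameter, 75 mm high; a bystander. Origin at the centre of its underside.
- pick: pick with a wooden handle and a steel shaft, 190 mm long, lying flat along its x; a bystander. Origin at the centre of its underside.
- bench_disc: round wooden disc, 100 mm in diameter, 30 mm high; a bystander. Origin at the centre of its underside.

How it is judged:
By the outcome, as a careful person would: the job done as asked, in the order asked, and still so for the second after the job is handed in, with the robot touching nothing.
It also fails if it takes over 58 s, if anything falls off the work surface, if the arm or the gripper's body presses on something with over 40 N, if the wrist force passes 120 N, or if a joint passes its speed limit or range.

ROBOT

A 6-joint arm with a two-finger parallel gripper is mounted at the origin on the work surface. World frame = base frame: x ahead of the robot, y to its left, z up, the work surface at z = 0. Lengths are in mm, angles in rad, forces in N, time in s.
With the tool pointing down it reaches from about 350 to 975 mm from the base axis. Payload 7.1 kg.
Tool frame: the origin (TCP) lies between the finger pads; the fingertips stand 19 mm ahead of it and the grasp point (between the pads) is the TCP (ctrl.tcp_to_tips is the distance from the TCP to the fingertips, in mm); z points along the fingers, y is the line along which they close (so a half turn about z gives the same grasp; the last joint's range is limited). The gripper opens to 88 mm and grips with 3 to 60 N. Pads are 20 mm wide; open, the fingers measure 115 mm over their backs; the gripper's body (75 mm by 178 mm) begins 61 mm behind the grasp point.
Start: joints at [-1.212, 0.423, 1.63, -0, 1.089, -0.019], TCP at [230.564, -580.9, 241.675] pointing down, gripper open.
Joint ranges: [-3, 3], [-0.9, 2.11], [0.09, 2.58], [-1.31, 4.45], [0.11, 2.69], [-2.54, 2.54]. Speed limits (rad/s): [2.39, 2.39, 3.01, 3.14, 3.14, 3.14].

INTERFACE

Orientations are given as a rotation vector (axis times angle).
In Python, from workcell import status, optics, ctrl gives the robot as it stands. The module is installed in compiled form; this text tells all that it offers.
- The arm moves only by the shell command python3 -m inch 'ROWS'. ROWS is JSON, a list that holds one entry, the list of rows, each a list of 7 numbers: the shift along the tool's x, y, z in mm, then the turn, a rotation vector about the tool's x, y, z in rad, then the opening in per cent of the stroke, from 0 (shut) to 100 (fully open). A call has 1 to 20 rows; each row is the pose to reach, as a shift and turn from the pose commanded when the call began, along the tool's axes at that moment; what a row does not reach only later rows make up. A row lasts 1/10 s, in which the tool goes at most 50 mm and 8.59 degrees, less where a joint would pass 70% of its speed; a pose out of reach is approached as far as the arm can. A call with a gripper value outside its range is refused whole. The fingers move at their own pace and stop on an object; the grip force is fixed at half the most. Time passes only in rows, so rows that repeat a pose let the fingers close. It gives the time, the measured TCP pose, the force, the opening and the grip force at its end, in the units of the state.
- status.get_obs(): the state, without advancing time (a new reading comes with each control period).
- optics.get_image(name): name is "side" or "top" or "wrist"; returns a dict with "frame" (480x640x3 uint8, red, green, blue), "fx", "fy", "cx", "cy" (pixels), "rvec" (rotation vector, rad) and "tvec" (3), from world to camera coordinates, as OpenCV has them; the wrist camera has in their place "hand_eye" (4x4, takes a point from camera to tool coordinates, whose origin is the TCP and whose axes are the flange's). Camera axes: x right, y down, z forward; pixel columns grow to the right and rows downward; lengths in mm; the calibration is good to about 2 mm. A picture is of the moment at which its call begins: read the wrist's pose just before it. There is no depth.
- ctrl.close_job(): hands the job in; it is judged then, once.
The state is a dict: "t": time; "qpos": joint angles; "qvel": joint speeds; "joint_torque": joint torques, N m; "ee_pos": TCP position; "orientation": TCP orientation; "ft_force": force on the tool from outside, world axes, zero at the start; "moment": the same for the moment, N m; "width": finger opening in mm; "grasp_force": force on a finger pad.
Only numpy, scipy, OpenCV 4.12 (cv2) and the standard library are available. Lean on these libraries where they do the work, as an engineer would, in place of code of your own. Each camera call takes 0.05 s, during which the arm holds its last target. There are 200 camera calls.

## Working session

There is one attempt and no reset: what is moved stays moved. The work goes in short steps, Python scripts to look and compute and a shell command to move; the robot and the scene stay as the last step left them, time stands still between calls to the robot, and variables do not carry over. Pictures are saved under pics/ and viewed, at most 10 in all, crops included, and the job is handed in when it is done.

```bash
mkdir -p pics
python3 - <<'E'
from workcell import status,optics,ctrl
import cv2,numpy as np
o=status.get_obs();print(o['t'],o['ee_pos'],o['orientation'],o['width'],ctrl.tcp_to_tips)
for n in("top","side"):
    d=optics.get_image(n);cv2.imwrite(f"pics/{n}0.png",d["frame"][:,:,::-1])
    print(n,d["fx"],d["fy"],d["cx"],d["cy"],d["rvec"],d["tvec"])
E
```

```text
0.0 [ 230.37509901 -580.41362369  240.91891754] [-3.08420707e+00 -5.89635239e-01  4.21752932e-04] 88.04125124958993 19.0
top 438.15089637761093 438.15089637761093 313.6988368165174 240.56868744939564 [ 2.14350994 -2.15109267  0.14928635] [  32.27322626  495.08971225 1104.06705189]
side 561.478397729122 561.478397729122 327.21060343818016 232.8703628868528 [ 2.29214618 -0.2127671   0.08800347] [-474.87892816  147.21500815 1534.63617047]
```

View pics/top0.png

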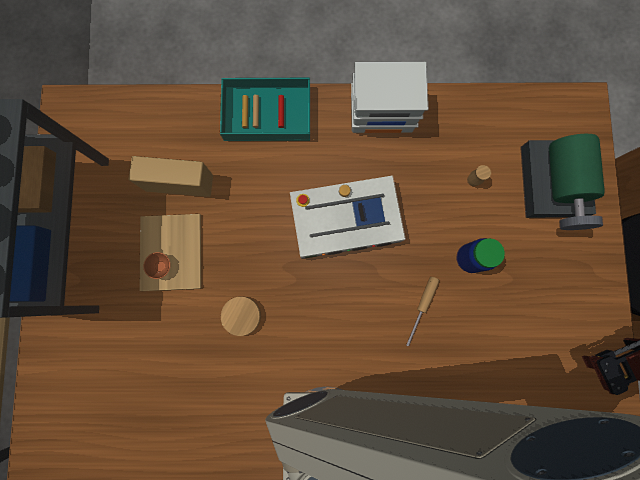

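View pics/side0.png

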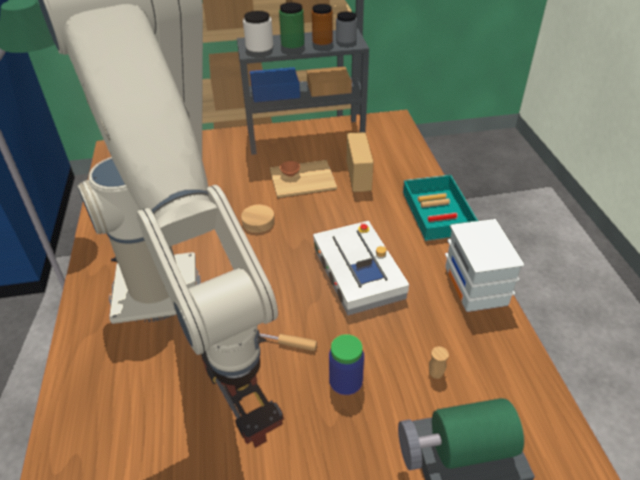

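The top view shows the console's deck with corners near (291,192), (394,177), (407,240) and (302,257). The red stop is at (303,200), the tin at (345,190) and the blue shutter at (369,212), so console +y runs left in the image and +x runs up. The side view agrees, and nothing tall is close to the console.

```bash
cat > h.py <<'E'
import cv2,numpy as np
from scipy.spatial.transform import Rotation as R
from workcell import status,optics,ctrl
def cam(n):
    o=status.get_obs();d=optics.get_image(n)
    if n=="wrist":
        H=np.array(d["hand_eye"]);Rt=R.from_rotvec(o["orientation"]).as_matrix()
        Rc=Rt@H[:3,:3];c=Rt@H[:3,3]+o["ee_pos"]
    else:
        Rw=R.from_rotvec(d["rvec"]).as_matrix();Rc=Rw.T;c=-Rw.T@np.array(d["tvec"])
    return d,Rc,c
def ray(v,uv,z):
    d,Rc,c=v;r=Rc@np.array([(uv[0]-d["cx"])/d["fx"],(uv[1]-d["cy"])/d["fy"],1.])
    return (c+r*(z-c[2])/r[2])
def proj(v,p):
    d,Rc,c=v;q=Rc.T@(np.array(p)-c);return np.array([d["cx"]+d["fx"]*q[0]/q[2],d["cy"]+d["fy"]*q[1]/q[2]])
def blob(m,box=None):
    m=m.astype(np.uint8)
    if box: k=np.zeros_like(m);x0,y0,x1,y1=box;k[y0:y1,x0:x1]=1;m=m*k
    n,l,s,c=cv2.connectedComponentsWithStats(m);i=1+np.argmax(s[1:,4]);return (l==i).astype(np.uint8),c[i],s[i]
E
python3 - <<'E'
from h import *
v=cam("top");f=v[0]["frame"].astype(int);hsv=cv2.cvtColor(v[0]["frame"],cv2.COLOR_RGB2HSV)
m,_,s=blob((f.min(2)>170),(270,150,430,280));cn=max(cv2.findContours(m,0,2)[0],key=cv2.contourArea)
w=np.array([ray(v,p[0],60)[:2] for p in cn],np.float32)
(c,sz,a)=cv2.minAreaRect(w);print("deck",s,c,sz,a)
for n,mm,z in(("red",(f[:,:,0]>150)&(f[:,:,1]<60),74),("blue",(f[:,:,2]>f[:,:,0]+50),65),("tin",(hsv[:,:,0]>12)&(hsv[:,:,0]<28)&(hsv[:,:,1]>90),78)):
    box={"red":(290,185,320,215),"blue":(340,180,395,240),"tin":(334,183,356,198)}[n]
    q,cc,s=blob(mm,box);print(n,s,ray(v,cc,z))
    if n=="blue":
        w=np.array([ray(v,p[0],65)[:2] for p in max(cv2.findContours(q,0,2)[0],key=cv2.contourArea)],np.float32);print(cv2.minAreaRect(w))
cv2.imwrite("pics/c1.png",cv2.resize(v[0]["frame"][165:265,280:415,::-1],None,fx=5,fy=5,interpolation=2))
print(status.get_obs()['ee_pos'])
E
```

```text
deck [ 290  176  115   80 5056] (557.0880126953125, -53.48512268066406) (168.40847778320312, 268.1570129394531) 9.332819938659668
red [299 195   8   8  53] [597.52418291  59.03874518  74.        ]
blue [353 198  32  28 545] [ 566.48576296 -113.33131054   65.        ]
((566.1599731445312, -109.56983947753906), (62.32780838012695, 70.77812957763672), 9.365792274475098)
tin [339 185  12  12 109] [617.95961047 -47.79682668  78.        ]
[ 230.42744787 -580.52214389  241.07028771]
```

View pics/c1.png

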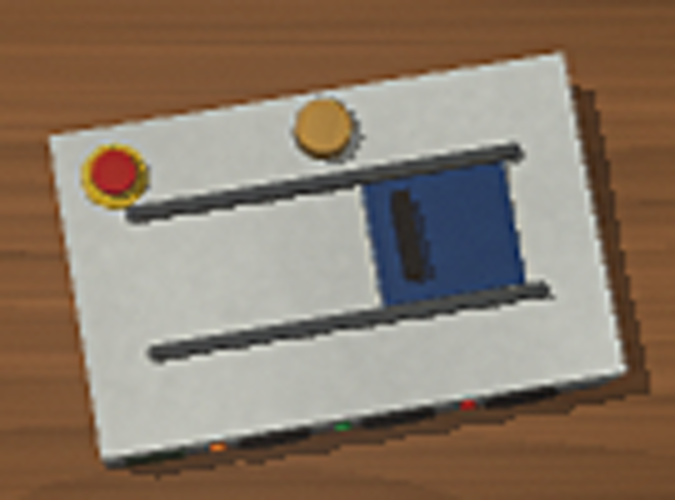

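```bash
cat >> h.py <<'E'
C=np.array([557.1,-53.5,0]);TH=np.radians(9.35)
def L2W(p): return C+R.from_euler("z",TH).apply(p)
def W2L(p): return R.from_euler("z",-TH).apply(np.array(p)-C)
RD=np.column_stack([R.from_euler("z",TH).apply(e) for e in([0,1,0],[1,0,0],[0,0,-1])])
def to(p,base=None):
    "shift+turn in tool axes to put fingertips at console-local p"
    o=status.get_obs();Rt=R.from_rotvec(o["orientation"]).as_matrix()
    g=L2W(np.array(p)+[0,0,19])
    print("shift",(Rt.T@(g-o["ee_pos"])).round(1),"turn",R.from_matrix(Rt.T@RD).as_rotvec().round(3),"tips local",(W2L(o["ee_pos"])-[0,0,19]).round(1),"F",np.round(R.from_euler("z",-TH).apply(o["ft_force"]),1),"t",o["t"])
E
python3 -c "
from h import *
to([0,-60,150])"
```

```text
shift [ 485.3 -310.6   72.4] turn [-1.000e-03 -1.000e-03 -1.356e+00] tips local [-408.  -466.9  222.1] F [0.9 0.3 0.6] t 0.15
```

```bash
python3 -m inch '[[[485,-310,0,0,0,-1.356,0],[485,-310,0,0,0,-1.356,0],[485,-310,0,0,0,-1.356,0],[485,-310,0,0,0,-1.356,0],[485,-310,0,0,0,-1.356,0],[485,-310,0,0,0,-1.356,0],[485,-310,0,0,0,-1.356,0],[485,-310,0,0,0,-1.356,0],[485,-310,0,0,0,-1.356,0],[485,-310,0,0,0,-1.356,0],[485,-310,0,0,0,-1.356,0],[485,-310,0,0,0,-1.356,0],[485,-310,30,0,0,-1.356,0],[485,-310,72,0,0,-1.356,0],[485,-310,72,0,0,-1.356,0],[485,-310,72,0,0,-1.356,0],[485,-310,72,0,0,-1.356,0],[485,-310,72,0,0,-1.356,0]]]'
python3 - <<'E'
from h import *
to([0,-60,150])
v=cam("wrist");cv2.imwrite("pics/w1.png",v[0]["frame"][:,:,::-1])
for p in([0,-60,65],[0,-37,85],[-36.5,66,67],[36.5,66,67],[58,105,74],[62,-5,78]): print(p,proj(v,L2W(p)).round())
E
```

```text
t: 1.95
ee_pos: [568.1, -114.4, 171.7]
orientation: [2.032, 2.392, 0.002]
ft_force: [-0.1, 0.2, 0.3]
width: 0.5
grasp_force: 0.0
shift [ 1.9 -1.   2.7] turn [ 0.003  0.001 -0.001] tips local [  1.  -61.9 152.7] F [-0.   0.2  0.3] t 1.95
[0, -60, 65] [318. 244.]
[0, -37, 85] [318. 218.]
[-36.5, 66, 67] [256.  42.]
[36.5, 66, 67] [379.  42.]
[58, 105, 74] [424. -40.]
[62, -5, 78] [418. 165.]
```

View pics/w1.png

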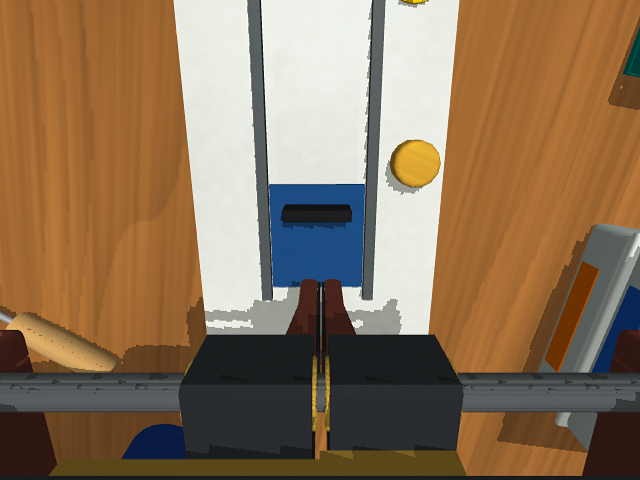

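The view shows the blue shutter spanning columns 270–365 from row 184 to 287, with the black tab centred near (316,213) and the tin at (415,163). This agrees with the estimated pose to about 2 mm. Next I lower the closed fingers behind the tab.

Run:
```python
from h import *
v=cam("wrist")
for uv,z in(((316,184),65),((316,287),65),((282,213),85),((352,213),85),((415,162),78),((316,205),85),((262,250),67),((371,250),67)): print(uv,W2L(ray(v,uv,z)).round(1))
to([0,-64,71])
```

```text
(316, 184) [ -1.5 -18.4  65. ]
(316, 287) [ -1.8 -92.7  65. ]
(282, 213) [-22.6 -33.5  85. ]
(352, 213) [ 21.1 -33.6  85. ]
(415, 162) [60.  -2.9 78. ]
(316, 205) [ -1.4 -28.5  85. ]
(262, 250) [-39.1 -63.9  67. ]
(371, 250) [ 36.5 -64.   67. ]
shift [-2.2 -0.9 81.3] turn [ 0.002  0.001 -0.001] tips local [  0.7 -61.7 152.3] F [-0.4  0.9  0.6] t 2.05
```

```bash
python3 -m inch '[[[-2,-1,40,0,0,0,0],[-2,-1,70,0,0,0,0],[-2,-1,80,0,0,0,0],[-2,-1,80,0,0,0,0],[-2,-1,80,0,0,0,0],[4,-1,80,0,0,0,0],[8,-1,80,0,0,0,0],[12,-1,80,0,0,0,0],[16,-1,80,0,0,0,0],[20,-1,80,0,0,0,0],[20,-1,80,0,0,0,0]]]'
python3 -c "
from h import *
to([0,16,71])"
```

```text
t: 3.15
ee_pos: [562.7, -93.7, 89.7]
orientation: [-2.033, -2.395, -0.0]
ft_force: [0.1, -1.0, -0.5]
width: 0.6
grasp_force: 0.0
shift [56.6  1.  -0.2] turn [-0. -0.  0.] tips local [ -1.  -40.6  70.7] F [-0.1 -1.  -0.5] t 3.15
```

```bash
python3 -m inch '[[[4,0,0,0,0,0,0],[8,0,0,0,0,0,0],[12,0,0,0,0,0,0],[16,0,0,0,0,0,0],[20,0,0,0,0,0,0],[24,0,0,0,0,0,0],[28,0,0,0,0,0,0],[32,0,0,0,0,0,0],[36,0,0,0,0,0,0],[40,0,0,0,0,0,0],[44,0,0,0,0,0,0],[47,0,0,0,0,0,0],[50,0,0,0,0,0,0],[52,0,0,0,0,0,0],[53,0,0,0,0,0,0],[53,0,0,0,0,0,0]]]'
python3 -c "
from h import *
to([0,16,71])"
```

```text
t: 4.75
ee_pos: [554.0, -41.8, 89.6]
orientation: [-2.033, -2.395, 0.0]
ft_force: [-0.4, -0.5, 1.2]
width: 0.4
grasp_force: 0.0
shift [ 3.9  1.1 -0.4] turn [-0. -0. -0.] tips local [-1.1 12.1 70.6] F [-0.5 -0.5  1.2] t 4.75
```

```bash
python3 -m inch '[[[1,0,0,0,0,0,0],[2,0,0,0,0,0,0],[3,0,0,0,0,0,0],[3,0,0,0,0,0,0]]]'
python3 -m inch '[[[0.5,0,0,0,0,0,0],[1,0,0,0,0,0,0],[1,0,0,0,0,0,0]]]'
python3 -c "
from h import *
to([0,16,71])"
```

```text
t: 5.15
ee_pos: [553.7, -39.8, 89.6]
orientation: [2.032, 2.395, -0.001]
ft_force: [0.9, -6.3, -1.3]
width: 0.4
grasp_force: 3.3
t: 5.45
ee_pos: [553.7, -39.7, 89.6]
orientation: [2.031, 2.394, -0.002]
ft_force: [-0.6, -10.8, -1.8]
width: 0.2
grasp_force: 5.8
shift [ 1.8  1.1 -0.4] turn [-0.     0.002  0.001] tips local [-1.1 14.2 70.6] F [ -2.4 -10.5  -1.8] t 5.45
```

Force rose to about 10 N with no further motion, so the shutter is at its hard stop. I'll back off, rise and look.

```bash
python3 -m inch '[[[-6,0,0,0,0,0,0],[-12,0,0,0,0,0,0],[-12,0,-40,0,0,0,0],[-50,0,-80,0,0,0,0],[-100,0,-80,0,0,0,0],[-110,0,-80,0,0,0,0],[-110,0,-80,0,0,0,0],[-110,0,-80,0,0,0,0]]]'
python3 - <<'E'
from h import *
to([0,-60,75])
v=cam("wrist");cv2.imwrite("pics/w2.png",v[0]["frame"][:,:,::-1])
for p in([0,-60,60],[0,-60,42],[0,30,85],[0,47,65]): print(p,proj(v,L2W(p)).round())
f=v[0]["frame"].astype(int)
q,cc,s=blob((f[:,:,1]>f[:,:,0]+40)&(f[:,:,1]>f[:,:,2]+40));print("green",s,cc,W2L(ray(v,cc,42)))
q,cc,s=blob((f[:,:,2]>f[:,:,0]+50),(200,0,450,300));print("blue",s,W2L(ray(v,(cc[0],s[1]),65)),W2L(ray(v,(cc[0],s[1]+s[3]),65)))
E
```

```text
t: 6.25
ee_pos: [570.5, -145.9, 168.8]
orientation: [-2.033, -2.392, 0.001]
ft_force: [-0.2, -0.1, -0.4]
width: 0.7
grasp_force: 0.0
shift [33.3  1.9 74.8] turn [-0.002 -0.001 -0.001] tips local [ -1.8 -93.4 149.8] F [-0.2 -0.1 -0.4] t 6.25
[0, -60, 60] [323. 199.]
[0, -60, 42] [323. 194.]
[0, 30, 85] [323.  44.]
[0, 47, 65] [323.  19.]
green [ 300  171   44   44 1475] [321.56745763 192.65762712] [ -0.91717335 -58.9825134   42.        ]
blue [  267    19   110   131 11866] [-0.87110111 46.84043242 65.        ] [ -0.8560295  -27.58269279  65.        ]
```

View pics/w2.png

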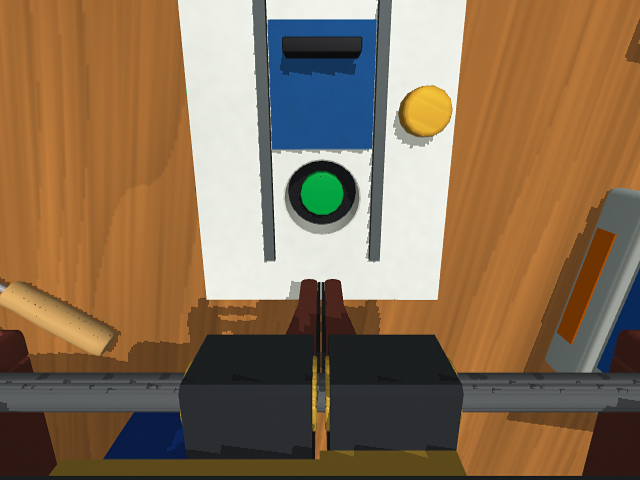

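The shutter is fully open: its plate spans y = -27.6 to 46.8. The green key is centred at (322,193), which is (-0.9,-59) in the console frame. Now I descend to just above the key.

```bash
python3 -m inch '[[[34,1,0,0,0,0,0],[34,1,40,0,0,0,0],[34,1,75,0,0,0,0],[34,1,75,0,0,0,0],[34,1,75,0,0,0,0],[34,1,85,0,0,0,0],[34,1,95,0,0,0,0],[34,1,102,0,0,0,0],[34,1,105,0,0,0,0],[34,1,105,0,0,0,0]]]'
python3 -c "
from h import *
to([-0.9,-59,37])"
```

```text
t: 7.3
ee_pos: [566.6, -112.9, 64.3]
orientation: [-2.033, -2.394, 0.001]
ft_force: [-0.3, 0.2, -0.8]
width: 0.4
grasp_force: 0.0
shift [ 1.2 -0.6  8.3] turn [-0.001 -0.    -0.   ] tips local [ -0.3 -60.2  45.3] F [-0.3  0.2 -0.8] t 7.3
```

```bash
python3 -m inch '[[[0.5,0,2,0,0,0,0],[1,0,4,0,0,0,0],[1,0,5,0,0,0,0],[1,0,6,0,0,0,0],[1,0,7,0,0,0,0],[1,0,8,0,0,0,0],[1,0,8,0,0,0,0],[1,0,8,0,0,0,0]]]'
python3 -c "
from h import *
to([-0.9,-59,37])"
```

```text
t: 8.1
ee_pos: [567.0, -112.0, 56.9]
orientation: [2.033, 2.394, 0.0]
ft_force: [-0.4, -1.4, 4.4]
width: 0.4
grasp_force: 2.2
shift [ 0.3 -1.2  0.9] turn [ 0.001  0.    -0.   ] tips local [  0.3 -59.3  37.9] F [-0.7 -1.3  4.4] t 8.1
```

```bash
python3 -m inch '[[[0,0,0.7,0,0,0,0],[0,0,1.4,0,0,0,0],[0,0,2,0,0,0,0],[0,0,2,0,0,0,0]]]'
python3 -c "
from h import *
to([-0.9,-59,37])"
```

```text
t: 8.5
ee_pos: [567.1, -112.0, 56.1]
orientation: [2.033, 2.394, 0.001]
ft_force: [-3.3, 0.1, 17.5]
width: 0.0
grasp_force: 8.9
shift [ 0.3 -1.2  0.1] turn [ 0.001  0.    -0.   ] tips local [  0.3 -59.3  37.1] F [-3.2  0.6 17.5] t 8.5
```

The key has bottomed at 17 N, so I hold it there.

```bash
python3 -m inch '[[[0,0,0,0,0,0,0],[0,0,0,0,0,0,0],[0,0,0,0,0,0,0],[0,0,0,0,0,0,0],[0,0,0,0,0,0,0],[0,0,0,0,0,0,0],[0,0,0,0,0,0,0],[0,0,0,0,0,0,0],[0,0,0,0,0,0,0],[0,0,0,0,0,0,0],[0,0,0,0,0,0,0],[0,0,0,0,0,0,0],[0,0,0,0,0,0,0],[0,0,0,0,0,0,0],[0,0,0,0,0,0,0],[0,0,0,0,0,0,0],[0,0,0,0,0,0,0],[0,0,0,0,0,0,0],[0,0,0,0,0,0,0],[0,0,0,0,0,0,0]]]'
python3 -m inch '[[[0,0,-10,0,0,0,0],[0,0,-40,0,0,0,0],[0,0,-80,0,0,0,0],[0,0,-80,0,0,0,0],[0,0,-80,0,0,0,0]]]'
python3 -c "
from h import *
to([-0.9,56,95]);to([-0.9,56,71])"
```

```text
t: 10.5
ee_pos: [567.0, -112.0, 56.1]
orientation: [2.033, 2.394, 0.001]
ft_force: [-3.2, -0.2, 17.9]
width: 0.4
grasp_force: 8.9
t: 11.0
ee_pos: [566.8, -111.8, 135.2]
orientation: [2.033, 2.394, 0.001]
ft_force: [-1.0, -0.2, -0.3]
width: 0.5
grasp_force: 0.0
shift [115.1  -1.   21.2] turn [ 0.001  0.    -0.   ] tips local [ 1.000e-01 -5.910e+01  1.162e+02] F [-1.  -0.  -0.3] t 11.0
shift [115.1  -1.1  45.2] turn [ 0.001  0.    -0.   ] tips local [ 1.000e-01 -5.910e+01  1.162e+02] F [-1.  -0.  -0.3] t 11.0
```

```bash
python3 -m inch '[[[50,-1,0,0,0,0,0],[100,-1,0,0,0,0,0],[115,-1,0,0,0,0,0],[115,-1,0,0,0,0,0],[115,-1,20,0,0,0,0],[115,-1,40,0,0,0,0],[115,-1,45,0,0,0,0],[115,-1,45,0,0,0,0],[115,-1,45,0,0,0,0],[111,-1,45,0,0,0,0],[107,-1,45,0,0,0,0],[103,-1,45,0,0,0,0],[99,-1,45,0,0,0,0],[99,-1,45,0,0,0,0]]]'
python3 -c "
from h import *
to([-0.9,-26,71])"
```

```text
t: 12.4
ee_pos: [549.9, -14.9, 89.9]
orientation: [2.033, 2.394, 0.0]
ft_force: [-0.5, -0.0, 0.1]
width: 0.5
grasp_force: 0.0
shift [-65.3  -0.   -0.1] turn [ 0.001  0.    -0.001] tips local [-0.9 39.3 70.9] F [-0.5  0.   0.1] t 12.4
```

```bash
python3 -m inch '[[[-4,0,0,0,0,0,0],[-8,0,0,0,0,0,0],[-12,0,0,0,0,0,0],[-16,0,0,0,0,0,0],[-20,0,0,0,0,0,0],[-24,0,0,0,0,0,0],[-28,0,0,0,0,0,0],[-32,0,0,0,0,0,0],[-36,0,0,0,0,0,0],[-40,0,0,0,0,0,0],[-44,0,0,0,0,0,0],[-48,0,0,0,0,0,0],[-52,0,0,0,0,0,0],[-55,0,0,0,0,0,0],[-58,0,0,0,0,0,0],[-60,0,0,0,0,0,0],[-60,0,0,0,0,0,0]]]'
python3 -c "
from h import *
to([-0.9,-26,71])"
```

```text
t: 14.1
ee_pos: [559.4, -73.9, 89.6]
orientation: [2.033, 2.395, -0.0]
ft_force: [0.2, -0.2, 0.5]
width: 0.9
grasp_force: 0.0
shift [-5.5  0.2 -0.4] turn [-0.  0. -0.] tips local [ -1.1 -20.5  70.6] F [ 0.1 -0.2  0.5] t 14.1
```

```bash
python3 -m inch '[[[-1,0,0,0,0,0,0],[-2,0,0,0,0,0,0],[-3,0,0,0,0,0,0],[-3,0,0,0,0,0,0]]]'
python3 -m inch '[[[-0.7,0,0,0,0,0,0],[-1.4,0,0,0,0,0,0],[-2,0,0,0,0,0,0],[-2,0,0,0,0,0,0]]]'
python3 -c "
from h import *
to([-0.9,-26,71])"
```

```text
t: 14.5
ee_pos: [559.8, -76.6, 89.6]
orientation: [-2.033, -2.395, 0.0]
ft_force: [0.0, 0.7, 0.4]
width: 0.4
grasp_force: 0.4
t: 14.9
ee_pos: [560.1, -78.6, 89.6]
orientation: [-2.033, -2.395, 0.0]
ft_force: [-0.3, 0.4, -1.2]
width: 0.7
grasp_force: 0.5
shift [-0.8  0.2 -0.4] turn [-0. -0. -0.] tips local [ -1.1 -25.2  70.6] F [-0.2  0.4 -1.2] t 14.9
```

```bash
python3 -m inch '[[[-0.7,0,0,0,0,0,0],[-1.4,0,0,0,0,0,0],[-2,0,0,0,0,0,0],[-2,0,0,0,0,0,0]]]'
python3 -c "
from h import *
to([-0.9,-26,71])"
```

```text
t: 15.3
ee_pos: [560.2, -79.0, 89.7]
orientation: [-2.033, -2.393, -0.002]
ft_force: [-1.2, 9.4, 1.2]
width: 0.3
grasp_force: 5.1
shift [-0.3  0.2 -0.3] turn [-0.001 -0.002 -0.001] tips local [ -1.1 -25.7  70.7] F [0.3 9.5 1.2] t 15.3
```

The shutter has reached its shut stop at 9.5 N. I'll back off, rise and check.

```bash
python3 -m inch '[[[4,0,0,0,0,0,0],[10,0,0,0,0,0,0],[12,0,0,0,0,0,0],[12,0,-50,0,0,0,0],[-30,0,-80,0,0,0,0],[-70,0,-80,0,0,0,0],[-70,0,-80,0,0,0,0],[-70,0,-80,0,0,0,0]]]'
python3 - <<'E'
from h import *
v=cam("wrist");cv2.imwrite("pics/w3.png",v[0]["frame"][:,:,::-1]);f=v[0]["frame"].astype(int)
q,cc,s=blob((f[:,:,2]>f[:,:,0]+50),(200,0,450,300));print("blue",s,W2L(ray(v,(cc[0],s[1]),65)),W2L(ray(v,(cc[0],s[1]+s[3]),65)))
v=cam("top");f=v[0]["frame"].astype(int)
m,_,s=blob((f.min(2)>170),(270,150,430,280));w=np.array([ray(v,p[0],60)[:2] for p in max(cv2.findContours(m,0,2)[0],key=cv2.contourArea)],np.float32);print(cv2.minAreaRect(w))
E
```

```text
t: 16.1
ee_pos: [571.6, -150.1, 169.5]
orientation: [-2.035, -2.393, 0.0]
ft_force: [0.7, -0.3, -0.3]
width: 0.3
grasp_force: 0.0
blue [ 271  136  100  110 9439] [ -0.84421561 -23.42593148  65.        ] [ -0.96715413 -96.81091156  65.        ]
((457.36480712890625, 43.74485778808594), (3.4569201469421387, 43.305442810058594), 5.017411231994629)
```

View pics/w3.png

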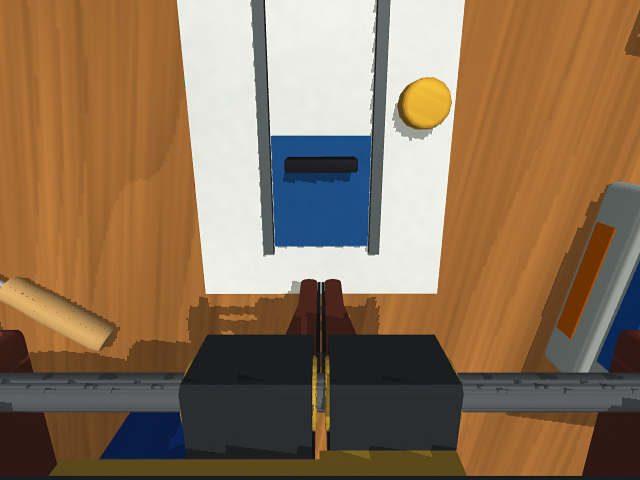

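The plate spans y = -23.4 to -96.8 and is centred on the well, so its travel was 70 mm and it is fully shut. The tin and console have not moved, and the gripper is clear. Handing in.

```bash
python3 -c "
from workcell import ctrl
print(ctrl.close_job())"
```

```text
the job is handed in; nothing more can be done
None
```

The job is handed in: I pushed the shutter fully open, held the green reset key fully down for about 2 s, and pushed the shutter fully shut again, all by 16 s; the console and tin had not visibly moved in the last wrist picture, and nothing else was touched.

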